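Sweep the loose vial caps into the catch tray

ROBOT

A 6-joint arm with a two-finger parallel gripper is mounted at the origin on the work surface. World frame = base frame: x ahead of the robot, y to its left, z up, the work surface at z = 0. Lengths are in mm, angles in rad, forces in N, time in s.
With the tool pointing down it reaches from about 350 to 975 mm from the base axis. Payload 7.1 kg.
Tool frame: the origin (TCP) lies midway between the tips of the shut fingers; the grasp point (between the pads) lies 19 mm behind it; z points along the fingers, y is the line along which they close (so a half turn about z gives the same grasp; the last joint's range is limited). The gripper opens to 88 mm and grips with 3 to 60 N. Pads are 20 mm wide; open, the fingers measure 115 mm over their backs; the gripper's body (75 mm by 178 mm) begins 61 mm behind the grasp point.
Start: joints at [-1.254, 0.423, 1.63, -0, 1.089, -0.019], TCP at [205.97, -590.069, 222.675] pointing down, gripper open.
Joint ranges: [-3, 3], [-0.9, 2.11], [0.09, 2.58], [-1.31, 4.45], [0.11, 2.69], [-2.54, 2.54]. Speed limits (rad/s): [2.39, 2.39, 3.01, 3.14, 3.14, 3.14].

INTERFACE

Orientations are given as a rotation vector (axis times angle).
In Python, from workcell import ctrl gives the robot as it stands.
- The arm moves only by the shell command python3 -m pendant 'ROWS'. ROWS is a JSON object of lists of equal length, an entry for each row: "grip": the opening, from -1 (shut) to 1 (fully open); "linear": the shift along the tool's x, y, z in mm, a list of three; "angular": the turn, a rotation vector about the tool's x, y, z in rad, a list of three. In form: {"grip": [grip, ...], "linear": [[tx, ty, tz], ...], "angular": [[ax, ay, az], ...]}. A call has 1 to 12 rows; each row shifts and turns the commanded pose from where the row before left it, along the tool's axes as they then stand; what a row does not reach is not made up. A row lasts 1/12 s, in which the tool goes at most 41.7 mm and 7.16 degrees, less where a joint would pass 70% of its speed; a pose out of reach is approached as far as the arm can. A call with a gripper value outside its range is refused whole. The fingers move at their own pace and stop on an object; the grip force is fixed at half the most. Time passes only in rows, so rows that do not move let the fingers close. It gives the time, the measured TCP pose, the force, the opening and the grip force at its end, in the units of the state.
- ctrl.get_obs(): the state, without advancing time (a new reading comes with each control period).
- ctrl.get_image(name): name is "scene" or "top"; returns the picture (400x640x3 uint8, red, green, blue); there is no depth.
- ctrl.camera_params(name): a dict with "vfov" (degrees; the focal length in pixels is half the picture's height over the tangent of half this angle, whatever the lens; pixels are square), "cx", "cy" (the principal point, pixels), "k1" (the pictures are not rectified: a ray, as slopes to the right and down, at radius r is drawn at 1 + k1 r^2 times it, then the intrinsics apply), "R" (3x3) and "t" (3): a world point X has camera coordinates R X + t. Camera axes: x right, y down, z forward; pixel columns grow to the right and rows downward; lengths in mm; the calibration is good to about 2 mm. A picture is of the moment at which its call begins. camera_params takes no time and is no camera call.
- ctrl.close_job(): hands the job in; it is judged then, once.
The state is a dict: "t": time; "qpos": joint angles; "qvel": joint speeds; "joint_torque": joint torques, N m; "ee_pos": TCP position; "orientation": TCP orientation; "ft_force": force on the tool from outside, world axes, zero at the start; "moment": the same for the moment, N m; "width": finger opening in mm; "grasp_force": force on a finger pad.
Only numpy, scipy, OpenCV 4.12 (cv2) and the standard library are available. Lean on these libraries where they do the work, as an engineer would, in place of code of your own. Each camera call takes 0.05 s, during which the arm holds its last target. There are 200 camera calls.

TASK

Three loose black vial caps lie on the microscopy desk: sweep all three along the desk into the open-fronted catch tray, so that each is wholly inside it and none sticks out through the mouth. Keep the caps flat on the desk all the way, none picked up or tipped over, and leave the closed vial, the dropper bottle and the slide box standing where they are.

Things in the scene. Friction and masses are not known exactly. Their poses are not given: they have to be found in the camera images.
- cap1: loose black plastic screw cap, a solid flat disc 34 mm in diameter (35 mm over its ribs) and 14 mm high, about 16 g, lying on the desk; slides freely under a light push. Origin: centre of its underside, z axis up
- cap2: a second loose cap, same as cap1
- cap3: a third loose cap, same as cap1
- tray: aluminium tray fixed to the desk: two side walls and a back wall, 28 mm high, 4 mm thick; fourth side open; floor level with the desk, no step. Inside 170 mm wide (its x) by 120 mm deep (its y). Origin: centre of the inside floor. y points inward: mouth at y = -60 mm, back wall's inner face at +60, side walls' inner faces at x = -85 and +85
- tray_mouth (a point): middle of the tray's open mouth, at desk height, same axes as the tray
- vial: closed low amber glass vial with a white paper band, standing upright, 30 mm in diameter and 42 mm tall with a black cap like the loose ones on top (34 mm in diameter, from 28 to 42 mm height), 45 g, loose; it stays. Origin: centre of its underside
- dropper: small white dropper bottle standing upright, 30 mm in diameter and 45 mm tall (body 24 mm high, then a cone-shaped tip), 30 g, loose, tips easily; it stays. Origin: centre of its underside
- slidebox: grey closed slide box, about 62 x 87 x 35 mm (x, y, z), 300 g, loose; it stays. Origin: centre of its underside
Not all that is in view belongs to the job. What is shaped like the dropper but purple or yellow is not meant.

How it is judged (in metres and radians):
At the end, for the whole second after the job is handed in: All three caps lie flat and still on the desk wholly inside the tray: each centre at least 14 mm in from the mouth line (3 mm overhang allowed) and between the side and back walls; the vial, dropper bottle and slide box stand upright within 15 mm of where they began (y of cap1 in the frame of tray between -0.046 and 0.06 m and x of cap1 in the frame of tray between -0.085 and 0.085 m and height (world z) of each of cap1, cap2, cap3 below 0.006 m and angle between each of cap1, cap2, cap3's own z axis and vertical below 0.2 rad and linear speed of each of cap1, cap2, cap3 below 0.02 m/s and y of cap2 in the frame of tray between -0.046 and 0.06 m and x of cap2 in the frame of tray between -0.085 and 0.085 m and y of cap3 in the frame of tray between -0.046 and 0.06 m and x of cap3 in the frame of tray between -0.085 and 0.085 m and not (distance of vial from where it was at the start of the episode above 0.015 m) and not (angle between vial's own z axis and vertical above 0.3 rad) and not (distance of dropper from where it was at the start of the episode above 0.015 m) and not (angle between dropper's own z axis and vertical above 0.3 rad) and not (distance of slidebox from where it was at the start of the episode above 0.015 m) and not (angle between slidebox's own z axis and vertical above 0.3 rad)); the robot touches nothing.
It fails at once if a loose cap is lifted more than 10 mm off the desk or tipped over (height (world z) of any of cap1, cap2, cap3 above 0.01 m or angle between any of cap1, cap2, cap3's own z axis and vertical above 0.7 rad).
It fails at once if the vial, dropper bottle or slide box is moved more than 15 mm, lifted or tipped (distance of any of vial, dropper, slidebox from where it was at the start of the episode above 0.015 m or angle between any of vial, dropper, slidebox's own z axis and vertical above 0.3 rad).
It also fails if it takes over 72 s, if anything falls off the work surface, if the arm or the gripper's body presses on something with over 40 N, if the wrist force passes 120 N, or if a joint passes its speed limit or range.

## Working session

There is one attempt and no reset: what is moved stays moved. The work goes in short steps, Python scripts to look and compute and a shell command to move; the robot and the scene stay as the last step left them, time stands still between calls to the robot, and variables do not carry over. Pictures are saved under pics/ and viewed, at most 10 in all, crops included, and the job is handed in when it is done.

```bash
mkdir -p pics; ls; cat > h.py <<'E'
import numpy as np, cv2
from workcell import ctrl
def cast(cam,uv,z):
    p=ctrl.camera_params(cam);f=200/np.tan(np.radians(p['vfov'])/2)
    d=(np.array(uv,float)-[p['cx'],p['cy']])/f
    s=d.copy()
    for _ in range(30): s=d/(1+p['k1']*(s@s))
    R=np.array(p['R']);t=np.array(p['t'])
    C=-R.T@t; r=R.T@np.array([*s,1]); return C+r*(z-C[2])/r[2]
E
python3 - <<'E'
from h import *
for n in('scene','top'):
    im=ctrl.get_image(n); cv2.imwrite(f'pics/{n}0.png',im[...,::-1]); p=ctrl.camera_params(n)
    print(n,p['vfov'],p['k1'],-np.array(p['R']).T@np.array(p['t']))
o=ctrl.get_obs();print(o['t'],o['ee_pos'],o['orientation'],o['width'])
E
```

```text
pics
scene 51.631095444490036 0.02442913441130529 [1032.9005755   -50.38508376  610.73871068]
top 48.53931595325919 -0.014252822144886962 [520.6043519  -18.41004192 917.53084505]
0.1 [ 205.82714582 -589.61484785  221.9850619 ] [-3.09609785e+00 -5.24797838e-01  3.10262218e-04] 87.7249459357475
```

View pics/top0.png

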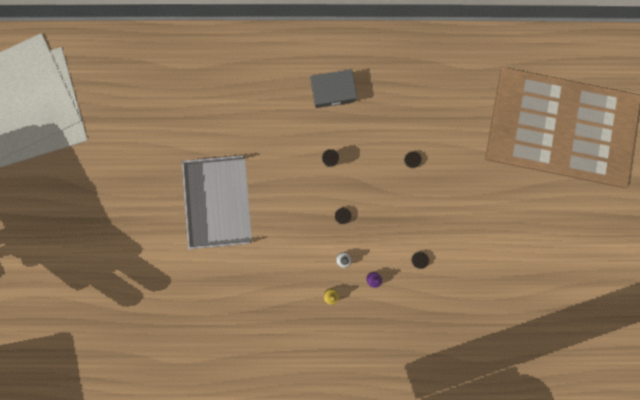

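View pics/scene0.png

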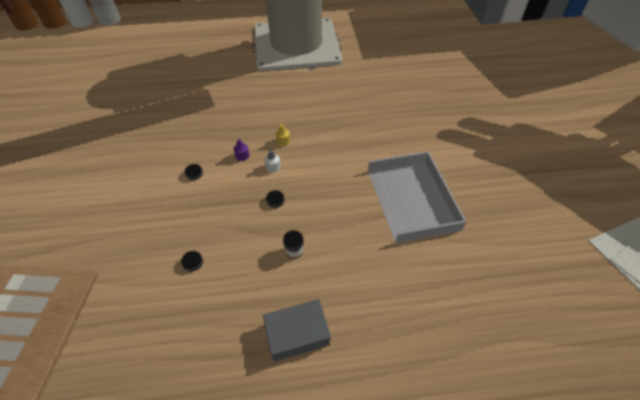

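The top view shows the tray at (217,202) with its mouth to the right. The caps are at (343,216), (413,160) and (420,260), and the vial at (330,158) is identified by its white band in the scene view at (293,240). The dropper is at (344,260), the slide box at (334,88), with yellow and purple decoys nearby.

```bash
python3 - <<'E'
from h import *
from scipy.optimize import least_squares
P={}
for n in('scene','top'):
    im=cv2.imread(f'pics/{n}0.png'); m=(im.max(2)<48).astype(np.uint8)
    c,l,s,ce=cv2.connectedComponentsWithStats(m)[0:4]
    for i in range(1,c):
        if 60<s[i,4]<900 and 150<s[i,0]<450 and 120<s[i,1]<300: print(n,s[i],ce[i].round(1),cast(n,ce[i],14 if n=='top' else 10).round(1))
for nm,uv,z in [('dropper',(344,260),30),('purple',(374,280),30),('yellow',(331,297),30),('vialtop',(330,158),42),
  ('box tl',(311,75),35),('box tr',(353,70),35),('box br',(357,100),35),('box bl',(314,107),35),
  ('tray mouth far top',(245,156),28),('mouth near top',(251,243),28),('back far',(184,161),28),('back near',(188,248),28)]:
    print(nm,cast('top',uv,z).round(1))
for nm,uv,z in [('dropper',(273,168),5),('purple',(242,155),5),('yellow',(283,141),5),('mouth near',(370,163),28),('mouth far',(397,241),28),('back near',(429,153),28),('back far',(463,222),28),('box',(264,319),35),('box',(319,302),35),('box',(329,342),35),('box',(274,357),35),]: print('S',nm,cast('scene',uv,z).round(1))
# two-view heights of cap tops/vial top
def tri(a,b):
    A0,A1=cast('scene',a,0),cast('scene',a,100);B0,B1=cast('top',b,0),cast('top',b,100)
    k=least_squares(lambda k:(A0+(A1-A0)*k[0])-(B0+(B1-B0)*k[1]),[0,0]).x
    return ((A0+(A1-A0)*k[0]+B0+(B1-B0)*k[1])/2).round(1)
for a,b in [((193.5,169.5),(420,260)),((191.5,258),(413,159.5)),((275,196),(343,216)),((293,238),(330,158))]: print('tri',tri(a,b))
E
python3 - <<'E'
import cv2
a=cv2.imread('pics/top0.png')[60:310,170:450]
cv2.imwrite('pics/c0.png',cv2.resize(a,(672,600),interpolation=cv2.INTER_CUBIC))
E
```

```text
scene [185 165  16  14 174] [193.  171.5] [ 444.8 -241.1   10. ]
scene [267 191  16  16 206] [274.6 198.5] [535.3 -84.4  10. ]
scene [284 231  18  20 286] [292.7 240.3] [633.  -58.1  10. ]
scene [182 252  20  19 285] [191.2 260.7] [ 651.4 -229.7   10. ]
dropper [446.2 -85.3  30. ]
purple [ 406.7 -144.6   30. ]
yellow [373.7 -59.2  30. ]
vialtop [648.6 -57.7  42. ]
box tl [819.8 -20.1  35. ]
box tr [ 830.3 -105.6   35. ]
box br [ 768.1 -113.2   35. ]
box bl [753.6 -26.1  35. ]
tray mouth far top [654.8 113.4  28. ]
mouth near top [480.   99.8  28. ]
back far [644.7 236.4  28. ]
back near [470.1 225.2  28. ]
S dropper [451.5 -83.7   5. ]
S purple [ 406.1 -145.4    5. ]
S yellow [375.4 -58.6   5. ]
S mouth near [485.3 105.9  28. ]
S mouth far [669.  115.3  28. ]
S back near [474.  226.8  28. ]
S back far [645.4 236.9  28. ]
S box [ 780.2 -109.9   35. ]
S box [764.2 -27.4  35. ]
S box [825.5 -20.6  35. ]
S box [836.3 -98.1  35. ]
tri [ 444.5 -239.6   15.2]
tri [ 649.3 -228.8   15.1]
tri [533.7 -83.9  15.4]
tri [648.8 -57.3  40.6]
```

View pics/c0.png

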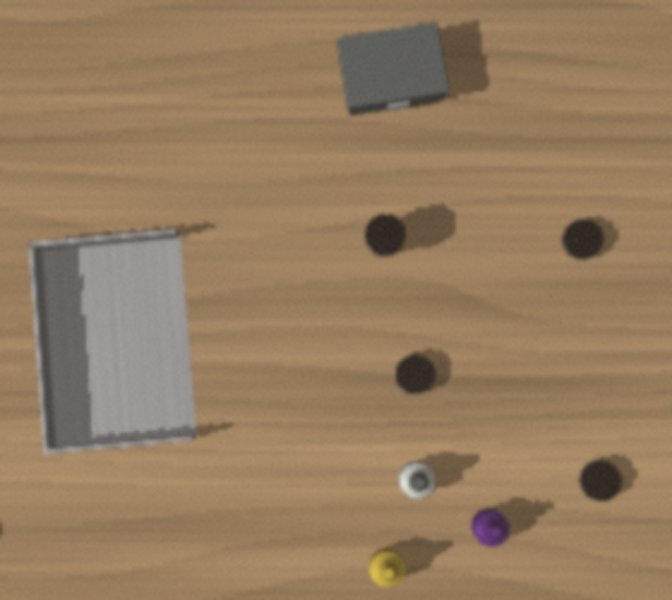

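```bash
python3 -m pendant '{"grip":[-0.5,-0.5,-0.5,-0.5,-0.5,-0.5,-0.5,-0.5,-0.5,-0.5,-0.5,-0.5],"linear":[[0,0,0],[0,0,0],[0,0,0],[0,0,0],[0,0,0],[0,0,0],[0,0,0],[0,0,0],[0,0,0],[0,0,0],[0,0,0],[0,0,0]],"angular":[[0,0,-0.11],[0,0,-0.11],[0,0,-0.11],[0,0,-0.11],[0,0,-0.11],[0,0,-0.11],[0,0,-0.11],[0,0,-0.11],[0,0,-0.11],[0,0,-0.11],[0,0,-0.11],[0,0,-0.026]]}'
python3 -m pendant '{"grip":[-0.5,-0.5,-0.5,-0.5,-0.5,-0.5,-0.5,-0.5,-0.5,-0.5,-0.5,-0.5],"linear":[[24,17,0],[24,17,0],[24,17,0],[24,17,0],[24,17,0],[24,17,0],[24,17,0],[24,17,0],[24,17,0],[24,17,0],[24,17,0],[24,17,0]],"angular":[[0,0,0],[0,0,0],[0,0,0],[0,0,0],[0,0,0],[0,0,0],[0,0,0],[0,0,0],[0,0,0],[0,0,0],[0,0,0],[0,0,0]]}'
cat >> h.py <<'E'
from scipy.spatial.transform import Rotation as Ro
def go(x,y,z=None):
    o=ctrl.get_obs();R=Ro.from_rotvec(o['orientation']);p=o['ee_pos']
    d=R.inv().apply(np.array([x,y,p[2] if z is None else z])-p)
    print('t',round(o['t'],2),'p',p.round(1),'xaxis',R.as_matrix()[:,0].round(3),'z',R.as_matrix()[:,2].round(3),'w',round(o['width'],1),'move',d.round(1),'F',o['ft_force'].round(1))
E
python3 -c "
from h import *
go(534,-138,60)"
```

```text
t: 1.1
ee_pos: [205.8, -589.8, 222.2]
orientation: [-2.213, -2.228, -0.001]
ft_force: [0.1, -0.1, -0.3]
width: 22.2
grasp_force: 0.0
t: 2.1
ee_pos: [410.1, -300.5, 222.5]
orientation: [-2.22, -2.222, 0.0]
ft_force: [0.2, -0.1, 0.7]
width: 22.0
grasp_force: 0.0
t 2.1 p [ 410.1 -300.5  222.5] xaxis [-0.001  1.     0.   ] z [-0.  0. -1.] w 22.0 move [162.3 124.1 162.5] F [ 0.2 -0.1  0.7]
```

```bash
python3 -m pendant '{"grip":[-0.5,-0.5,-0.5,-0.5,-0.5,-0.5,-0.5,-0.5,-0.5,-0.5,-0.5,-0.5],"linear":[[20,15.5,0],[20,15.5,0],[20,15.5,0],[20,15.5,0],[20,15.5,0],[20,15.5,0],[20,15.5,0],[20,15.5,0],[0,0,40],[0,0,40],[0,0,40],[0,0,40]],"angular":[[0,0,0],[0,0,0],[0,0,0],[0,0,0],[0,0,0],[0,0,0],[0,0,0],[0,0,0],[0,0,0],[0,0,0],[0,0,0],[0,0,0]]}'
python3 -m pendant '{"grip":[-0.5,-0.5,-0.5,-0.5,-0.5,-0.5],"linear":[[0,0,20],[0,0,18],[0,0,12],[0,0,8],[0,0,0],[0,0,0]],"angular":[[0,0,0],[0,0,0],[0,0,0],[0,0,0],[0,0,0],[0,0,0]]}'
python3 -c "
from h import *
go(560,171,4)
im=ctrl.get_image('top');cv2.imwrite('pics/t1.png',cv2.resize(im[60:310,170:450,::-1],(672,600),interpolation=cv2.INTER_CUBIC))"
```

```text
t: 3.1
ee_pos: [533.5, -141.4, 61.2]
orientation: [2.219, 2.223, 0.001]
ft_force: [-0.0, -0.4, -0.1]
width: 22.0
grasp_force: 0.0
t: 3.6
ee_pos: [533.8, -141.8, 5.0]
orientation: [2.22, 2.222, 0.0]
ft_force: [-1.2, -0.2, -0.2]
width: 22.2
grasp_force: 0.0
t 3.6 p [ 533.8 -141.8    5. ] xaxis [-0.001  1.    -0.   ] z [ 0. -0. -1.] w 22.2 move [312.8  26.5   1. ] F [-1.2 -0.2 -0.2]
```

View pics/t1.png

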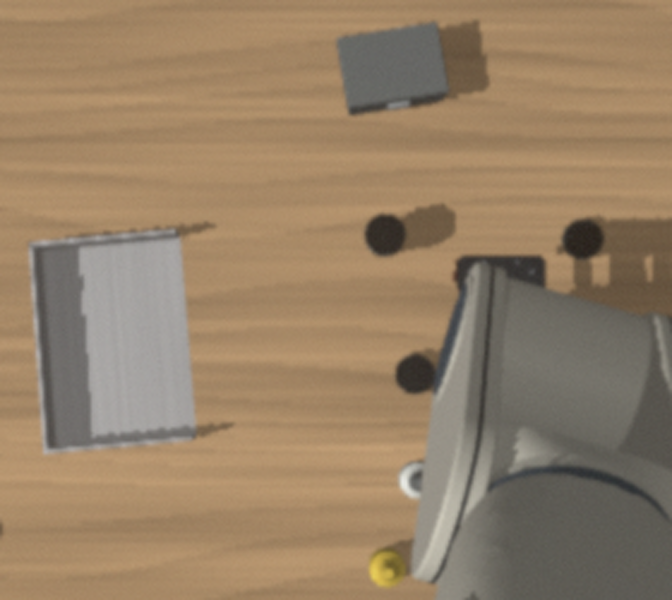

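The caps are undisturbed and the gripper stands behind cap A at crop (415,373), so I push it in.

```bash
python3 -m pendant '{"grip":[-0.5,-0.5,-0.5,-0.5,-0.5,-0.5,-0.5,-0.5,-0.5,-0.5,-0.5,-0.5],"linear":[[8,0,0],[8,0,0],[8,0,0],[6,0,0],[6,0.5,0],[8,0.7,0],[8,0.7,0],[8,0.7,0],[9,0.8,0],[9,0.8,0],[9,0.8,0],[9,0.8,0]],"angular":[[0,0,0],[0,0,0],[0,0,0],[0,0,0],[0,0,0],[0,0,0],[0,0,0],[0,0,0],[0,0,0],[0,0,0],[0,0,0],[0,0,0]]}'
python3 -m pendant '{"grip":[-0.5,-0.5,-0.5,-0.5,-0.5,-0.5,-0.5,-0.5,-0.5,-0.5,-0.5,-0.5],"linear":[[10,1,0],[10,1,0],[10,1,0],[10,1,0],[10,1,0],[10,1,0],[10,1,0],[10,1,0],[10,1,0],[10,1,0],[10,1,0],[10,1,0]],"angular":[[0,0,0],[0,0,0],[0,0,0],[0,0,0],[0,0,0],[0,0,0],[0,0,0],[0,0,0],[0,0,0],[0,0,0],[0,0,0],[0,0,0]]}'
python3 -m pendant '{"grip":[-0.5,-0.5,-0.5,-0.5,-0.5,-0.5,-0.5,-0.5,-0.5,-0.5,-0.5,-0.5],"linear":[[10,1,0],[10,1,0],[10,1,0],[10,1,0],[10,1,0],[10,1,0],[9,1,0],[8,1,0],[7,0,0],[5,0,0],[3,0,0],[0,0,0]],"angular":[[0,0,0],[0,0,0],[0,0,0],[0,0,0],[0,0,0],[0,0,0],[0,0,0],[0,0,0],[0,0,0],[0,0,0],[0,0,0],[0,0,0]]}'
python3 -c "
from h import *
go(560,171,4)
im=ctrl.get_image('scene');cv2.imwrite('pics/s2.png',im[...,::-1])"
```

```text
t: 4.65
ee_pos: [539.3, -44.8, 4.7]
orientation: [-2.22, -2.223, 0.0]
ft_force: [-0.0, -0.7, 1.0]
width: 21.8
grasp_force: 0.3
t: 5.65
ee_pos: [551.2, 75.3, 4.7]
orientation: [-2.22, -2.223, 0.0]
ft_force: [-0.3, -0.5, 0.1]
width: 21.9
grasp_force: 0.3
t: 6.65
ee_pos: [558.9, 166.8, 4.6]
orientation: [-2.22, -2.223, -0.0]
ft_force: [0.6, 0.0, -0.4]
width: 22.0
grasp_force: 0.0
t 6.65 p [558.9 166.8   4.6] xaxis [-0.001  1.     0.   ] z [-0.  0. -1.] w 22.0 move [4.2 1.1 0.6] F [ 0.6  0.  -0.4]
```

View pics/s2.png

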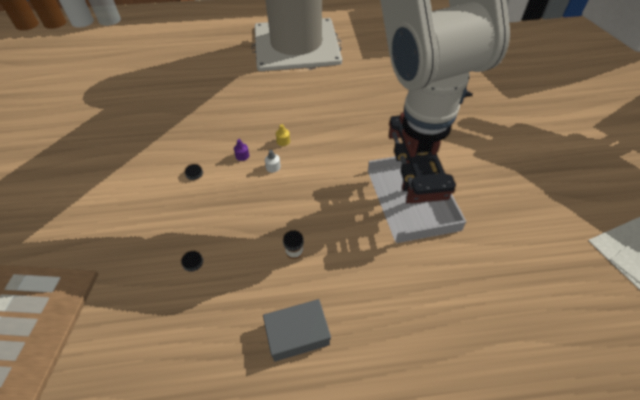

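Cap A has gone into the tray, hidden under the gripper at (425,180), and the other caps and the vial are unmoved. I back off, lift, and go behind cap B.

```bash
python3 -m pendant '{"grip":[-0.5,-0.5,-0.5,-0.5,-0.5,-0.5,-0.5],"linear":[[-10,0,0],[-15,0,0],[-5,0,-5],[0,0,-25],[0,0,-30],[0,0,-25],[0,0,0]],"angular":[[0,0,0],[0,0,0],[0,0,0],[0,0,0],[0,0,0],[0,0,0],[0,0,0]]}'
python3 -m pendant '{"grip":[-0.5,-0.5,-0.5,-0.5,-0.5,-0.5,-0.5,-0.5,-0.5,-0.5,-0.5,-0.5],"linear":[[-35,9,0],[-35,9,0],[-35,9,0],[-35,9,0],[-35,9,0],[-35,9,0],[-35,9,0],[-35,9,0],[-35,9,0],[-35,9,0],[-35,9,0],[-35,9,0]],"angular":[[0,0,0],[0,0,0],[0,0,0],[0,0,0],[0,0,0],[0,0,0],[0,0,0],[0,0,0],[0,0,0],[0,0,0],[0,0,0],[0,0,0]]}'
python3 -m pendant '{"grip":[-0.5,-0.5,-0.5,-0.5],"linear":[[0,0,0],[0,0,0],[0,0,0],[0,0,0]],"angular":[[0,0,-0.11],[0,0,-0.11],[0,0,-0.115],[0,0,0]]}'
python3 - <<'E'
from h import *
go(669,-286,4)
im=ctrl.get_image('top');m=(im.max(2)<48).astype(np.uint8)
cv2.imwrite('pics/t3.png',cv2.resize(im[60:310,170:450,::-1],(672,600),interpolation=cv2.INTER_CUBIC))
c,l,s,ce=cv2.connectedComponentsWithStats(m)
for i in range(1,c):
    if 60<s[i,4]<900 and 150<s[i,0]<450 and 120<s[i,1]<300: print(s[i],cast('top',ce[i],14).round(1))
E
```

```text
t: 7.28
ee_pos: [562.1, 136.2, 94.6]
orientation: [2.219, 2.218, 0.01]
ft_force: [1.5, 0.2, -0.0]
width: 22.0
grasp_force: 0.0
t: 8.28
ee_pos: [666.8, -286.0, 89.1]
orientation: [-2.221, -2.221, 0.0]
ft_force: [0.6, 0.6, -0.0]
width: 21.8
grasp_force: 0.0
t: 8.62
ee_pos: [666.5, -284.5, 88.9]
orientation: [-1.815, -2.563, 0.0]
ft_force: [-0.4, 0.7, 0.5]
width: 21.7
grasp_force: 0.0
t 8.62 p [ 666.5 -284.5   88.9] xaxis [-0.332  0.943  0.001] z [-0.001  0.001 -1.   ] w 21.7 move [-2.3  1.9 84.9] F [-0.4  0.7  0.5]
```

View pics/t3.png

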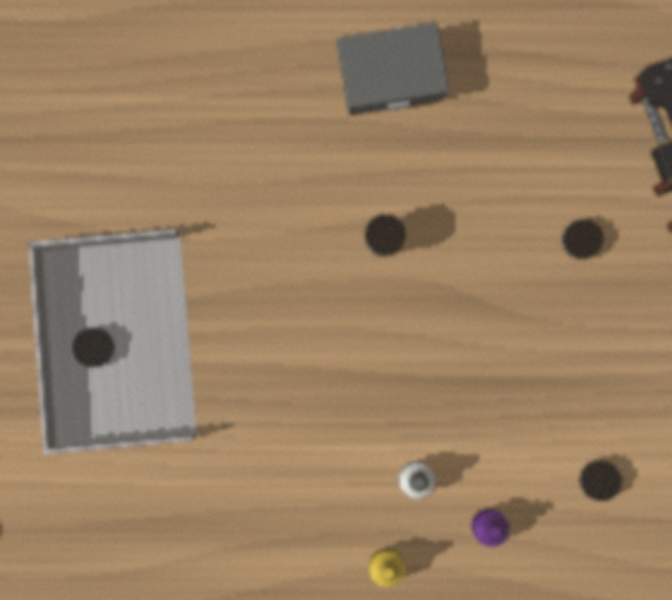

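Cap A lies in the tray at crop (94,347) and everything else is in place. Next I lower behind cap B and push it along its line.

```bash
python3 -m pendant '{"grip":[-0.5,-0.5,-0.5,-0.5,-0.5,-0.5,-0.5,-0.5,-0.5,-0.5,-0.5,-0.5],"linear":[[0,2,25],[0,0,25],[0,0,20],[0,0,10],[0,0,4],[0,0,0],[8,0,0],[8,0,0],[8,0,0],[6,0,0],[6,0,0],[8,0,0]],"angular":[[0,0,0],[0,0,0],[0,0,0],[0,0,0],[0,0,0],[0,0,0],[0,0,0],[0,0,0],[0,0,0],[0,0,0],[0,0,0],[0,0,0]]}'
python3 -m pendant '{"grip":[-0.5,-0.5,-0.5,-0.5,-0.5,-0.5,-0.5,-0.5,-0.5,-0.5,-0.5,-0.5],"linear":[[10,0,0],[10,0,0],[10,0,0],[10,0,0],[10,0,0],[10,0,0],[10,0,0],[10,0,0],[10,0,0],[10,0,0],[10,0,0],[10,0,0]],"angular":[[0,0,0],[0,0,0],[0,0,0],[0,0,0],[0,0,0],[0,0,0],[0,0,0],[0,0,0],[0,0,0],[0,0,0],[0,0,0],[0,0,0]]}'
python3 - <<'E'
from h import *
go(523,132,4)
im=ctrl.get_image('scene');cv2.imwrite('pics/s4.png',im[...,::-1])
E
```

```text
t: 9.67
ee_pos: [655.1, -240.9, 6.4]
orientation: [1.818, 2.561, 0.0]
ft_force: [0.1, -1.1, 1.4]
width: 21.7
grasp_force: 0.3
t: 10.67
ee_pos: [614.9, -127.2, 5.7]
orientation: [1.819, 2.562, 0.0]
ft_force: [-0.3, -0.4, 0.2]
width: 22.2
grasp_force: 0.4
t 10.67 p [ 614.9 -127.2    5.7] xaxis [-0.33   0.944 -0.   ] z [ 0.  0. -1.] w 22.2 move [275.   -1.3   1.7] F [-0.3 -0.4  0.2]
```

View pics/s4.png

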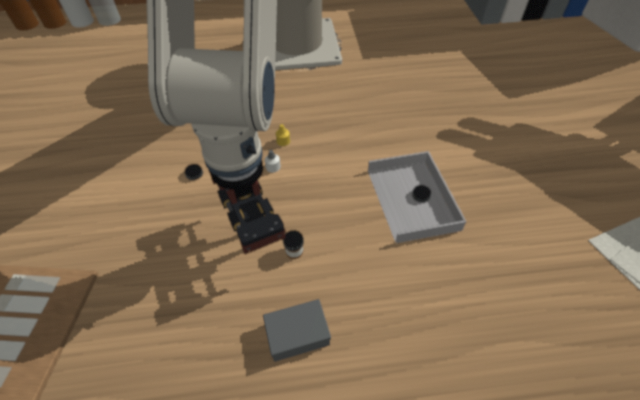

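The cap is hidden in the cradle and the vial at (293,240) still stands. I add a little side clearance as I pass it.

```bash
python3 -m pendant '{"grip":[-0.5,-0.5,-0.5,-0.5,-0.5,-0.5,-0.5,-0.5,-0.5,-0.5,-0.5,-0.5],"linear":[[9,-1.5,0.5],[9,-1.5,0.5],[9,-1.5,0],[9,-1.5,0],[9,0,0],[10,0,0],[10,0,0],[10,0,0],[10,0,0],[10,0,0],[10,0,0],[10,0.5,0]],"angular":[[0,0,0],[0,0,0],[0,0,0],[0,0,0],[0,0,0],[0,0,0],[0,0,0],[0,0,0],[0,0,0],[0,0,0],[0,0,0],[0,0,0]]}'
python3 -m pendant '{"grip":[-0.5,-0.5,-0.5,-0.5,-0.5,-0.5,-0.5,-0.5,-0.5,-0.5,-0.5,-0.5],"linear":[[10,0.5,0],[10,0.5,0],[10,0.5,0],[10,0.5,0],[10,0.5,0],[10,0.5,0],[10,0.5,0],[10,0.5,0],[10,0,0],[10,0,0],[10,0,0],[10,0,0]],"angular":[[0,0,0],[0,0,0],[0,0,0],[0,0,0],[0,0,0],[0,0,0],[0,0,0],[0,0,0],[0,0,0],[0,0,0],[0,0,0],[0,0,0]]}'
python3 -c "
from h import *
go(523,132,4)"
```

```text
t: 11.72
ee_pos: [571.8, -20.4, 4.7]
orientation: [-1.819, -2.562, 0.0]
ft_force: [0.2, 0.3, 0.3]
width: 22.2
grasp_force: 0.2
t: 12.72
ee_pos: [536.0, 94.2, 4.7]
orientation: [-1.819, -2.562, 0.0]
ft_force: [-0.4, -0.4, -1.0]
width: 21.7
grasp_force: 0.1
t 12.72 p [536.   94.2   4.7] xaxis [-0.33   0.944  0.   ] z [-0.  0. -1.] w 21.7 move [40.   0.2  0.7] F [-0.4 -0.4 -1. ]
```

```bash
python3 -m pendant '{"grip":[-0.5,-0.5,-0.5,-0.5,-0.5,-0.5,-0.5,-0.5,-0.5,-0.5,-0.5,-0.5],"linear":[[10,0,0],[10,0,0],[8,0,0],[6,0,0],[4,0,0],[2,0,0],[0,0,0],[-10,0,0],[-15,0,0],[-5,0,-5],[0,0,-25],[0,0,-30]],"angular":[[0,0,0],[0,0,0],[0,0,0],[0,0,0],[0,0,0],[0,0,0],[0,0,0],[0,0,0],[0,0,0],[0,0,0],[0,0,0],[0,0,0]]}'
python3 -m pendant '{"grip":[-0.5,-0.5,-0.5,-0.5,-0.5,-0.5,-0.5,-0.5],"linear":[[0,0,-25],[0,0,0],[0,0,0],[0,0,0],[0,0,0],[0,0,0],[0,0,0],[0,0,0]],"angular":[[0,0,0],[0,0,0.12],[0,0,0.12],[0,0,0.12],[0,0,0.12],[0,0,0.12],[0,0,0.12],[0,0,0.013]]}'
python3 -c "
from h import *
go(444.5-.387*60,-240-.922*60,85)"
```

```text
t: 13.72
ee_pos: [531.8, 101.2, 63.9]
orientation: [-1.82, -2.557, 0.005]
ft_force: [0.1, 0.3, 0.2]
width: 21.9
grasp_force: 0.0
t: 14.38
ee_pos: [533.3, 102.0, 90.1]
orientation: [2.621, 1.732, 0.0]
ft_force: [-0.1, 0.1, 0.3]
width: 22.0
grasp_force: 0.0
t 14.38 p [533.3 102.   90.1] xaxis [0.392 0.92  0.   ] z [ 0.  0. -1.] w 22.0 move [-409.4   52.6    5. ] F [-0.1  0.1  0.3]
```

```bash
python3 -m pendant '{"grip":[-0.5,-0.5,-0.5,-0.5,-0.5,-0.5,-0.5,-0.5,-0.5,-0.5,-0.5,-0.5],"linear":[[-34,4.4,0],[-34,4.4,0],[-34,4.4,0],[-34,4.4,0],[-34,4.4,0],[-34,4.4,0],[-34,4.4,0],[-34,4.4,0],[-34,4.4,0],[-34,4.4,0],[-34,4.4,0],[-34,4.4,0]],"angular":[[0,0,0],[0,0,0],[0,0,0],[0,0,0],[0,0,0],[0,0,0],[0,0,0],[0,0,0],[0,0,0],[0,0,0],[0,0,0],[0,0,0]]}'
python3 -m pendant '{"grip":[-0.5,-0.5],"linear":[[0,0,0],[0,0,0]],"angular":[[0,0,0],[0,0,0]]}'
python3 - <<'E'
from h import *
go(444.5-.387*60,-240-.922*60,4)
im=ctrl.get_image('top')
cv2.imwrite('pics/t5.png',cv2.resize(im[60:310,170:450,::-1],(672,600),interpolation=cv2.INTER_CUBIC))
E
```

```text
t: 15.38
ee_pos: [423.0, -296.1, 90.0]
orientation: [2.613, 1.743, 0.0]
ft_force: [0.6, -0.4, -0.3]
width: 22.1
grasp_force: 0.0
t: 15.55
ee_pos: [423.3, -295.8, 89.9]
orientation: [2.617, 1.738, 0.0]
ft_force: [0.3, 0.8, 0.1]
width: 21.8
grasp_force: 0.0
t 15.55 p [ 423.3 -295.8   89.9] xaxis [ 0.388  0.922 -0.   ] z [ 0. -0. -1.] w 21.8 move [-0.3 -2.1 85.9] F [0.3 0.8 0.1]
```

View pics/t5.png

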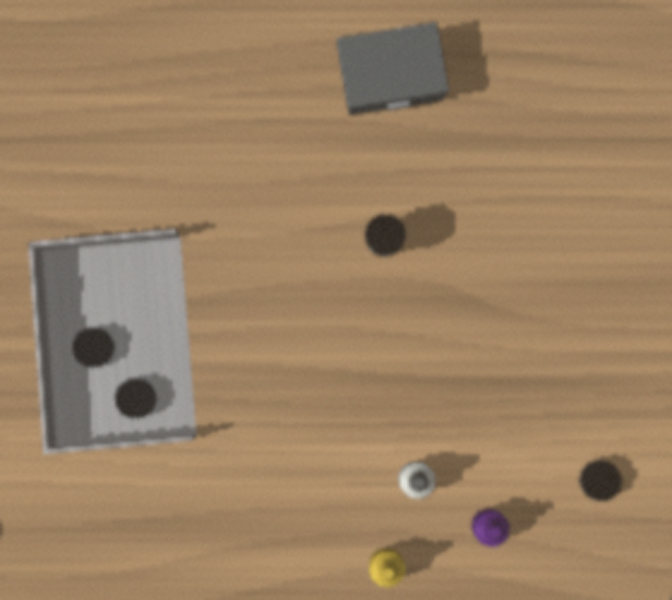

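Caps A and B are in the tray at crop (94,347) and (136,398), and cap C at (600,480) is untouched. I lower behind it and push.

```bash
python3 -m pendant '{"grip":[-0.5,-0.5,-0.5,-0.5,-0.5,-0.5,-0.5,-0.5,-0.5,-0.5,-0.5,-0.5],"linear":[[0,-2,25],[0,0,25],[0,0,20],[0,0,11],[0,0,4],[0,0,0],[8,0,0],[8,0,0],[8,0,0],[6,0,0],[6,0,0],[8,0,0]],"angular":[[0,0,0],[0,0,0],[0,0,0],[0,0,0],[0,0,0],[0,0,0],[0,0,0],[0,0,0],[0,0,0],[0,0,0],[0,0,0],[0,0,0]]}'
python3 -m pendant '{"grip":[-0.5,-0.5,-0.5,-0.5,-0.5,-0.5,-0.5,-0.5,-0.5,-0.5,-0.5,-0.5],"linear":[[9,0.5,0],[10,0.5,0],[10,0.5,0],[10,0.5,0],[10,0.5,0],[10,0.5,0],[10,0.5,0],[10,0.5,0],[10,0.5,0],[10,0.5,0],[10,0,0],[10,0,0]],"angular":[[0,0,0],[0,0,0],[0,0,0],[0,0,0],[0,0,0],[0,0,0],[0,0,0],[0,0,0],[0,0,0],[0,0,0],[0,0,0],[0,0,0]]}'
python3 -c "
from h import *
go(599,128,4)"
```

```text
t: 16.6
ee_pos: [439.7, -252.2, 5.1]
orientation: [2.615, 1.74, 0.0]
ft_force: [-1.0, -0.3, 0.9]
width: 22.0
grasp_force: 0.3
t: 17.6
ee_pos: [490.2, -143.9, 4.7]
orientation: [-2.616, -1.74, 0.0]
ft_force: [-0.6, -1.0, 0.8]
width: 22.1
grasp_force: 0.5
t 17.6 p [ 490.2 -143.9    4.7] xaxis [0.387 0.922 0.   ] z [-0.  0. -1.] w 22.1 move [292.8  -4.8   0.7] F [-0.6 -1.   0.8]
```

```bash
python3 -m pendant '{"grip":[-0.5,-0.5,-0.5,-0.5,-0.5,-0.5,-0.5,-0.5,-0.5,-0.5,-0.5,-0.5],"linear":[[10,0,0],[10,0,0],[10,0,0],[10,0,0],[10,0,0],[10,0,0],[10,0,0],[10,0,0],[10,0,0],[10,0,0],[10,0,0],[10,-0.5,0]],"angular":[[0,0,0],[0,0,0],[0,0,0],[0,0,0],[0,0,0],[0,0,0],[0,0,0],[0,0,0],[0,0,0],[0,0,0],[0,0,0],[0,0,0]]}'
python3 -m pendant '{"grip":[-0.5,-0.5,-0.5,-0.5,-0.5,-0.5,-0.5,-0.5,-0.5,-0.5,-0.5,-0.5],"linear":[[10,-0.5,0],[10,-0.5,0],[10,-0.5,0],[10,-0.5,0],[10,-0.5,0],[10,-0.5,0],[10,-0.5,0],[10,0,0],[10,0,0],[10,0,0],[10,0,0],[10,0,0]],"angular":[[0,0,0],[0,0,0],[0,0,0],[0,0,0],[0,0,0],[0,0,0],[0,0,0],[0,0,0],[0,0,0],[0,0,0],[0,0,0],[0,0,0]]}'
python3 -c "
from h import *
go(599,128,4)"
```

```text
t: 18.6
ee_pos: [536.2, -33.0, 4.7]
orientation: [2.616, 1.74, 0.0]
ft_force: [0.4, -0.9, 0.4]
width: 22.0
grasp_force: 0.5
t: 19.6
ee_pos: [579.3, 79.0, 4.7]
orientation: [-2.616, -1.74, 0.0]
ft_force: [-0.1, -0.6, -0.2]
width: 21.9
grasp_force: 0.5
t 19.6 p [579.3  79.    4.7] xaxis [ 0.387  0.922 -0.   ] z [-0. -0. -1.] w 21.9 move [52.8 -0.8  0.7] F [-0.1 -0.6 -0.2]
```

```bash
python3 -m pendant '{"grip":[-0.5,-0.5,-0.5,-0.5,-0.5,-0.5,-0.5,-0.5,-0.5,-0.5,-0.5,-0.5],"linear":[[10,0,0],[10,0,0],[10,0,0],[8,0,0],[6,0,0],[4,0,0],[2,0,0],[0,0,0],[-10,0,0],[-15,0,0],[-5,0,-5],[0,0,-25]],"angular":[[0,0,0],[0,0,0],[0,0,0],[0,0,0],[0,0,0],[0,0,0],[0,0,0],[0,0,0],[0,0,0],[0,0,0],[0,0,0],[0,0,0]]}'
python3 -m pendant '{"grip":[-0.5,-0.5,-0.5,-0.5,-0.5,-0.5,-0.5,-0.5,-0.5,-0.5,-0.5,-0.5],"linear":[[0,0,-30],[0,0,-30],[-34,0,0],[-34,0,0],[-34,0,0],[-34,0,0],[-34,0,0],[-34,0,0],[-34,0,0],[-34,0,0],[-34,0,0],[0,0,0]],"angular":[[0,0,0],[0,0,0],[0,0,0],[0,0,0],[0,0,0],[0,0,0],[0,0,0],[0,0,0],[0,0,0],[0,0,0],[0,0,0],[0,0,0]]}'
python3 - <<'E'
from h import *
im=ctrl.get_image('top')
cv2.imwrite('pics/t6.png',cv2.resize(im[60:310,170:450,::-1],(672,600),interpolation=cv2.INTER_CUBIC))
E
```

```text
t: 20.6
ee_pos: [582.5, 93.8, 31.8]
orientation: [-2.615, -1.735, 0.012]
ft_force: [0.2, 0.6, -0.9]
width: 22.1
grasp_force: 0.0
t: 21.6
ee_pos: [465.5, -190.3, 95.0]
orientation: [2.62, 1.733, -0.001]
ft_force: [-0.2, -0.4, 0.7]
width: 22.3
grasp_force: 0.0
```

View pics/t6.png

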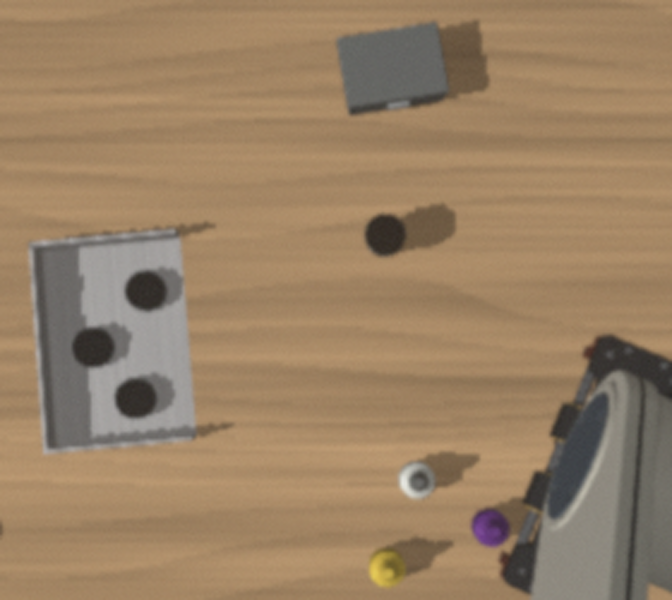

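All three caps lie wholly in the tray at crop (94,347), (136,398) and (147,291). The vial, dropper and slide box are unmoved and the arm is clear.

```bash
python3 -c "
from workcell import ctrl
print(ctrl.close_job())"
```

```text
the job is handed in; nothing more can be done
None
```

I swept all three caps flat into the tray and handed the job in after about 22 s; in the last top picture each cap is wholly inside, and the vial, dropper bottle and slide box have not visibly moved (no verdict was returned).

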